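Level the egg shelf on its screw foot and keep the spirit level pressed

ROBOT

A 6-joint arm with a two-finger parallel gripper is mounted at the origin on a cart in front of the work surface, level with it; the furniture and walls round the work are solid. World frame = base frame: x ahead of the robot, y to its left, z up, the work surface at z = 0. Lengths are in mm, angles in degrees, forces in N, time in s.
With the tool pointing down it reaches from about 350 to 850 mm from the base axis. Payload 8.1 kg.
Tool frame: the origin (TCP) lies midway between the tips of the shut fingers; the grasp point (between the pads) lies 19 mm behind it; z points along the fingers, y is the line along which they close (so a half turn about z gives the same grasp; the last joint's range is limited). The gripper opens to 85 mm and grips with 20 to 120 N. Pads are 22 mm wide; open, the fingers measure 114 mm over their backs; the gripper's body (76 mm by 85 mm) begins 54 mm behind the grasp point. The pads swing forward as they close: fully open they stand 13 mm farther back than shut.
Start: joints at [71.024, 7.471, 85.268, -0, 87.261, -4.893], TCP at [145.977, 581.976, 231.292] pointing down, gripper open.
Joint ranges: [-169.43, 169.43], [-51.17, 129.36], [1.28, 143.12], [-76.62, 256.62], [0, 156.53], [-152.29, 152.29]. Speed limits (degrees/s): [136.94, 136.94, 159.86, 180, 180, 180].

INTERFACE

Orientations are given as [roll, pitch, yaw] about the fixed x, y, z axes, in that order (R = Rz(yaw) Ry(pitch) Rx(roll)).
In Python, from bench import r gives the robot as it stands.
- The arm moves only by the shell command python3 steer.py [FORCE], which reads ROWS from standard input. ROWS is a JSON object with one list for each field, all of the same length, 1 to 8, a row being the entries at one place: rx, ry, rz (a rotation vector in degrees), tx, ty, tz (the shift in mm), aperture (the finger opening in mm); each row is the pose to reach, as a shift and turn from the pose commanded when the command began, along the tool's axes at that moment; what a row does not reach only later rows make up. A row lasts 1/8 s, in which the tool goes at most 62.5 mm and 10.7 degrees, less where a joint would pass 70% of its speed; a pose out of reach is approached as far as the arm can. The fingers move at their own pace and stop on an object; FORCE is the grip in N (left out, the last holds). Time passes only in rows, so rows that do not move let the fingers close. It prints the time, the measured TCP pose, the force, the opening and the grip force at its end. Input that does not fit is refused with a message, and nothing moves.
- r.sense(): the state, without advancing time (a new reading comes with each control period).
- r.snapshot(name): name is "scene" or "side" or "wrist"; returns a dict with "pixels" (384x512x3 uint8, blue, green, red), "fx", "fy", "cx", "cy" (pixels), "pose" (4x4, takes a point from camera to world coordinates). Camera axes: x right, y up, looking along -z (the intrinsics and any distortion apply to the point x, -y, -z); pixel columns grow to the right and rows downward; lengths in mm; the calibration is good to about 2 mm. A picture is of the moment at which its call begins. There is no depth.
- r.hand_in(): hands the job in; it is judged then, once.
The state is a dict: "time": time; "joint_pos": joint angles; "qd": joint speeds; "joint_efforts": joint torques, N m; "tool_pos": TCP position; "tcp_rot": TCP orientation; "ft_force": force on the tool from outside, world axes, zero at the start; "wrist_torque": the same for the moment, N m; "finger_gap": finger opening in mm; "grip_force": force on a finger pad.
Only numpy, scipy, OpenCV 4.12 (cv2) and the standard library are available. Lean on these libraries where they do the work, as an engineer would, in place of code of your own. Each camera call takes 0.05 s, during which the arm holds its last target. There are 200 camera calls.

TASK

Level the small wooden shelf: first take the egg on its stand off it and stand it upright on the bare worktop, then press the spirit level down until the stiff shelf sits on its screw foot, and turn the foot's knob until the bubble stands between the two lines. The bubble tells nothing while the foot hangs in the air, because the shelf comes down only when pushed and then stays. Finish holding: keep the spirit level pressed firmly, not hard, on the shelf with the fingers, lying along it with its bubble between the lines and the foot bearing, so that I can tighten the lock nut; disturb nothing else on the worktop.

Things in the scene. Friction and masses are not known exactly. Their poses are not given: they have to be found in the camera images.
- bed: Grey bed plate under the shelf, 112 x 340 mm, fixed to the worktop. Origin: centre of its underside, on the worktop; y runs along the shelf from the pivot end (-y) to the knob end (+y), x across it, away from the robot. The worktop is clear for 120 mm beyond the knob end (from y = 170 mm on).
- shelf: Wooden shelf 124 x 330 mm, 14 mm thick, top 62 mm above the worktop when level; strip 8 mm high along its far edge. Origin on its stiff pivot 150 mm from the bed's middle, 40 mm up; y to the knob end. Starts tilted about 0.03 rad, knob end too high, and stays at any tilt it is left at; 4 to 9 N on the level brings it down (about 10 mm at the knob) until the foot stands on its plate.
- egg: Blown speckled egg fixed on a turned wooden stand, 80 mm high, 50 g, on the shelf between level and knob. Origin: centre of the stand's underside, z up. Stand disc 44 mm across, 12 mm high; egg 48 mm across, widest 45 mm above the origin: grasp it there, closing across the shelf. (A smaller blue egg, 64 mm high with its stand, on the worktop behind is none of the job.)
- level: Loose spirit level, grey metal bar 30 x 140 x 32 mm, 0.2 to 0.3 kg, lying on the shelf. Origin: centre of its underside; y along the bar to the knob end, z up. In the middle of its top, over 64 mm, is a clear greenish vial with a pale bubble 14 mm long and two black lines 19 mm apart; both ends of its top, 38 mm long, are flat, 32 mm above the origin, to press on.
- level_press (a point): Middle of the flat top of the level's knob-side end, 52 mm from its middle: the place to press, straight down. It sinks about 7 mm before the foot stands on its plate.
- bubble (a joint): Place of the bubble in the vial, m: 0 in the middle, positive to the knob end, ends at +-0.014. It goes to the higher end, about 0.9 mm per 0.001 rad of tilt, and takes about 2 s to settle; within +-0.002 it stands between the lines. While the foot hangs in the air it sits at the knob end.
- knob_grip (a point): On the axis of the black ribbed knob of the screw foot, at the height to grip, z up; does not turn with the knob. Knob 35 mm across, from 14 mm below to 12 mm above this point; shelf top 30 to 34 mm below it. Clockwise from above lengthens the foot and raises the knob end: with the foot bearing, 1 rad moves the bubble about 4.2 mm to the knob end. The knob stays where it is left.
- foot: Screw foot 270 mm from the pivot: steel spindle, rubber pad 32 mm across under the shelf, brass lock nut and knob above. 8 mm a turn; the foot starts 1.2 to 3.1 mm too short. Slides with the screw, does not turn; while it bears, the knob keeps its height as it is turned. Origin on the spindle, 40 mm above the worktop when all is level.
- foot_plate: Steel disc 44 mm across, 2 mm thick, fixed on the bed 120 mm from its middle toward the knob end, its top 13 mm above the worktop: here the foot's pad must bear. Origin: centre of its underside.
- register: Green clothbound register 210 x 150 x 18 mm, a pen on it; bystander. Origin: centre of its underside.
- small_egg: Small blue egg on a wooden stand, 64 mm high, behind the shelf; bystander. Origin: centre of its underside.
- egg_tray: White card tray with four eggs, 100 x 100 x 40 mm; bystander. Origin: centre of its underside.
- stand_loupe: Black stand loupe, 45 mm across, 36 mm high; bystander. Origin: centre of its underside.
- spec_box: Specimen box with an egg on cotton, 70 x 65 x 47 mm; bystander. Origin: centre of its underside.
- block: Wooden spacer block 40 x 60 x 27 mm; bystander. Origin: centre of its underside.
- tongs: Steel tweezers, 129 mm long; bystander. Origin: centre of its underside.

How it is judged (in metres and radians):
On the way, in this order (a step that is already met when the one before it is completed fails the run):
1. the egg stands upright on the worktop, let go (height (world z) of egg between -0.004 and 0.004 m and angle between egg's own z axis and vertical below 0.1 rad and contact force between the fingers and egg below 0.05 N), for 0.2 s.
2. the shelf stands on its foot with the bubble between the lines (value of joint bubble between -0.002 and 0.002 m and contact force between foot and foot_plate above 0.5 N), for 0.6 s.
At the end, for the whole second after the job is handed in: Fingers press the level with 3 to 40 N; bubble within 2 mm of the middle; foot bears on its plate with over 0.5 N; level on the shelf, within 0.2 rad along it; egg upright (0.1 rad) on the worktop, not touched (all of step 1 and all of step 2 and contact force between the fingers and level between 3 and 40 N and angle between the y axis of level and the y axis of bed, either way round below 0.2 rad and z of level in the frame of bed above 0.05 m); the arm keeps its last pose, push and grip.
It fails at once if the egg is tipped over (angle between egg's own z axis and vertical above 0.6 rad).
It fails at once if the level is pressed hard (over 80 N) (contact force between the fingers and level above 80 N).
It fails at once if another thing on the worktop is moved by more than 20 mm (distance of any of register, small_egg, egg_tray, stand_loupe, spec_box, block, tongs from where it was at the start of the episode above 0.02 m).
It also fails if it takes over 72 s, if anything falls off the work surface, if the arm or the gripper's body presses on something with over 40 N, if the wrist force passes 120 N, or if a joint passes its speed limit or range.

## Working session

There is one attempt and no reset: what is moved stays moved. The work goes in short steps, Python scripts to look and compute and a shell command to move; the robot and the scene stay as the last step left them, time stands still between calls to the robot, and variables do not carry over. Pictures are saved under pics/ and viewed, at most 10 in all, crops included, and the job is handed in when it is done.

```bash
ls; mkdir -p pics; cat > h.py <<'E'
from bench import r
import numpy as np, cv2
def ray(s,u,v):
    P=np.array(s["pose"]); d=np.array([(u-s["cx"])/s["fx"],-(v-s["cy"])/s["fy"],-1.0])
    return P[:3,3],P[:3,:3]@d
def onplane(s,u,v,z):
    o,d=ray(s,u,v); return o+d*(z-o[2])/d[2]
def tri(s1,p1,s2,p2):
    o1,d1=ray(s1,*p1);o2,d2=ray(s2,*p2)
    t=np.linalg.lstsq(np.c_[d1,-d2],o2-o1,rcond=None)[0]
    a=o1+d1*t[0];b=o2+d2*t[1]; return (a+b)/2,np.linalg.norm(a-b)
def proj(s,p):
    P=np.array(s["pose"]);c=P[:3,:3].T@(np.array(p)-P[:3,3]);return s["fx"]*c[0]/-c[2]+s["cx"],s["cy"]+s["fy"]*c[1]/c[2]
E
python3 - <<'E'
from h import *
for n in("scene","side","wrist"):
    s=r.snapshot(n); cv2.imwrite(f"pics/{n}0.png",s["pixels"]); np.save(f"pics/{n}0.npy",s,allow_pickle=True)
    print(n,s["fx"],s["cx"],np.round(s["pose"],2).tolist(),[k for k in s])
print(r.sense())
E
```

```text
bench.py
pics
steer.py
scene 414.58780448563425 252.02236922930138 [[0.27, -0.56, 0.79, 1570.4], [0.96, 0.17, -0.21, -301.21], [-0.02, 0.81, 0.58, 847.11], [0.0, 0.0, 0.0, 1.0]] ['pixels', 'fx', 'fy', 'cx', 'cy', 'pose']
side 365.3883474312514 255.30199358287732 [[-0.66, -0.32, 0.68, 1375.43], [0.75, -0.3, 0.59, 654.42], [0.01, 0.9, 0.44, 594.3], [0.0, 0.0, 0.0, 1.0]] ['pixels', 'fx', 'fy', 'cx', 'cy', 'pose']
wrist 265.2923958091478 258.64524487307204 [[0.24, -0.93, -0.29, 72.53], [0.97, 0.23, 0.07, 599.85], [-0.0, -0.3, 0.96, 372.52], [0.0, 0.0, 0.0, 1.0]] ['pixels', 'fx', 'fy', 'cx', 'cy', 'pose']
{'time': 0.15, 'joint_pos': array([ 7.10240720e+01,  7.50688830e+00,  8.53160243e+01, -1.64406960e-03,
        8.72614716e+01, -4.89229628e+00]), 'qd': array([ 0.00280844, -0.09126419, -0.22769005,  0.04795655,  0.07888158,
       -0.10550201]), 'joint_efforts': array([ 2.08782376e-04, -5.70064116e+01, -5.01159024e+01, -2.58284390e-04,
        9.47484048e-03,  1.94000830e-05]), 'tool_pos': array([145.84247918, 581.5596232 , 230.45714813]), 'tcp_rot': array([-1.79915783e+02, -5.56044169e-03,  1.65916444e+02]), 'ft_force': array([ 0.62248979, -0.57800647, -0.39109549]), 'wrist_torque': array([ 0.02389   , -0.01451794,  0.02061372]), 'grip_force': 0.0, 'finger_gap': 85.6175271619335}
```

View pics/scene0.png

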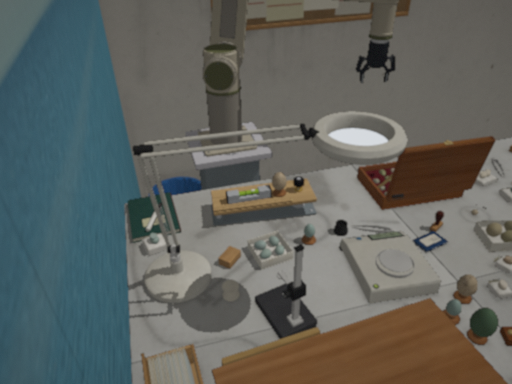

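View pics/side0.png

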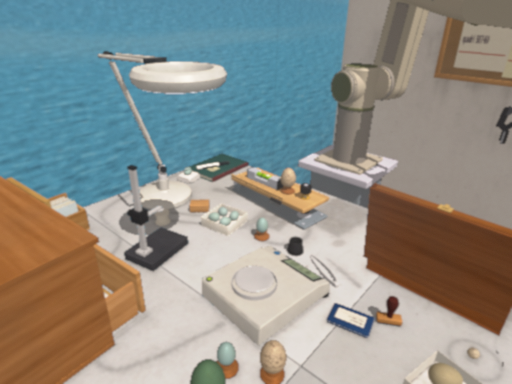

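The shelf is at scene (265,198) and side (280,195). The egg is at scene (280,182) / side (289,177), the knob at (298,182) / (306,189), and the level at (250,193) / (263,180). The lamp ring is at (360,135) / (178,76). I'll zoom in and triangulate.

```bash
python3 - <<'E'
from h import *
a=np.load("pics/scene0.npy",allow_pickle=True).item();b=np.load("pics/side0.npy",allow_pickle=True).item()
for n,p,q in(("egg",(280,182),(289,177)),("knob",(298,182),(306,189)),("lev",(250,193),(263,180)),("ring",(360,135),(178,76)),("bar end L",(146,150),(103,57)),("smallegg",(309,234),(262,227)),("loupe",(341,228),(294,246)),("lampbase",(178,275),(165,195))):
    print(n,*tri(a,p,b,q))
c1=cv2.resize(a["pixels"][155:245,190:340],None,fx=5.3,fy=5.3,interpolation=cv2.INTER_CUBIC)[:,:795]
c2=cv2.resize(b["pixels"][155:235,220:340],None,fx=6.6,fy=6.6,interpolation=cv2.INTER_CUBIC)
cv2.imwrite("pics/c1.png",c1);cv2.imwrite("pics/c2.png",c2)
E
```

```text
egg [532.46695074  64.14505297 116.82815916] 11.043508012125967
knob [528.28867882 127.52100596  98.17658615] 5.442257829511465
lev [531.91425077 -34.76838986  83.36409623] 6.883824185300167
ring [936.9604117   81.96309272 474.10475078] 0.38760015908533074
bar end L [ 869.75625596 -317.80680434  469.82953403] 5.7067798940050825
smallegg [701.37823257  99.75387199  30.14201798] 10.58577669636637
loupe [695.11343421 208.92672489  17.58630856] 4.245144489495043
lampbase [ 738.8691355  -299.53746223    8.29513546] 3.3653572617671923
```

View pics/c1.png

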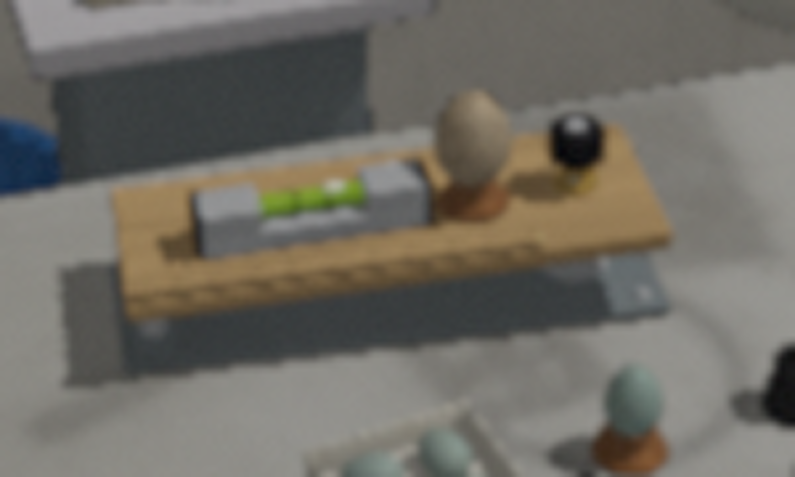

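View pics/c2.png

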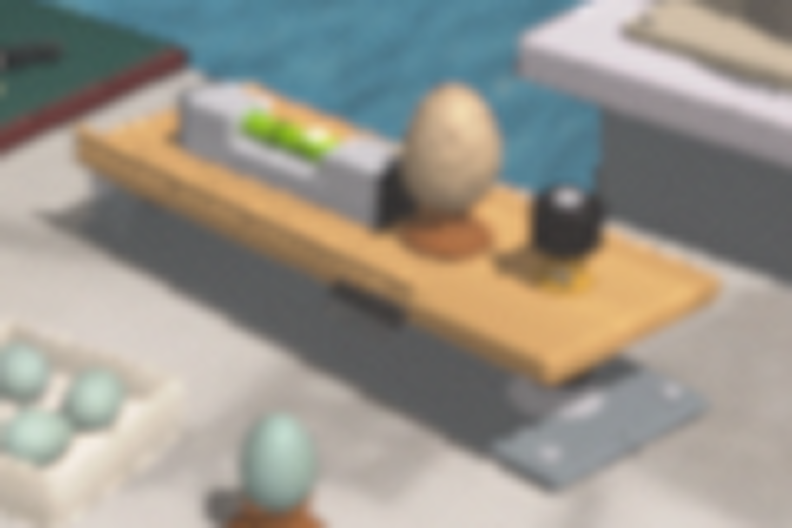

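```bash
cat >> h.py <<'E'
from scipy.spatial.transform import Rotation as Ro
def delta(target,yaw=None):
    s=r.sense(); R=Ro.from_euler("xyz",s["tcp_rot"],degrees=True)
    d=R.inv().apply(np.array(target)-s["tool_pos"])
    w=np.zeros(3) if yaw is None else (R.inv()*Ro.from_euler("xyz",[180,0,yaw],degrees=True)).as_rotvec(degrees=True)
    print("rot",np.round(w,2),"d",np.round(d,1),"now",np.round(s["tool_pos"],1),np.round(s["tcp_rot"],2))
def snap(n,f):
    s=r.snapshot(n);cv2.imwrite(f"pics/{f}.png",s["pixels"]);np.save(f"pics/{f}.npy",s,allow_pickle=True);return s
def load(f): return np.load(f"pics/{f}.npy",allow_pickle=True).item()
E
python3 -c "
from h import *
delta([530,60,290],90)"
```

```text
rot [-8.000e-02  5.000e-02  7.592e+01] d [-499.5 -412.5  -59. ] now [145.8 581.6 230.5] [-1.7992e+02 -1.0000e-02  1.6592e+02]
```

```bash
echo '{"rx":[0,0,0,0,0,0,0,0],"ry":[0,0,0,0,0,0,0,0],"rz":[10,20,30,40,50,60,70,76],"tx":[-50,-95,-142,-190,-237,-285,-332,-380],"ty":[-40,-78,-117,-157,-196,-235,-275,-314],"tz":[-10,-20,-30,-40,-50,-59,-59,-59],"aperture":[85,85,85,85,85,85,85,85]}' | python3 steer.py; python3 -c "
from h import *
delta([530,60,290],90)"
```

```text
time: 1.15
tool_pos: [439.0, 183.2, 290.4]
tcp_rot: [180.0, -0.0, 89.7]
ft_force: [-0.3, -0.8, -0.2]
finger_gap: 85.0
grip_force: 0.0
rot [ 0.04 -0.02 -0.34] d [-122.6   91.8    0.5] now [439.  183.2 290.4] [ 1.7996e+02 -2.0000e-02  8.9660e+01]
```

```bash
echo '{"rx":[0,0,0,0,0],"ry":[0,0,0,0,0],"rz":[0,0,0,0,0],"tx":[-40,-80,-123,-123,-123],"ty":[30,60,92,92,92],"tz":[0,0,0,0,0],"aperture":[85,85,85,85,85]}' | python3 steer.py; python3 -c "
from h import *
s=snap('wrist','w1');print(np.round(s['pose'],3).tolist(),s['fx'],s['cx'],s['cy'])
cv2.imwrite('pics/w1b.png',cv2.resize(s['pixels'],(800,600),interpolation=cv2.INTER_CUBIC))"
```

```text
time: 1.78
tool_pos: [529.6, 61.9, 289.9]
tcp_rot: [-179.9, -0.0, 89.9]
ft_force: [0.4, -0.1, -0.2]
finger_gap: 84.9
grip_force: 0.0
[[1.0, 0.002, 0.003, 530.122], [-0.003, 0.955, 0.297, 137.306], [-0.002, -0.297, 0.955, 432.055], [0.0, 0.0, 0.0, 1.0]] 265.2923958091478 258.64524487307204 194.7827889284746
```

View pics/w1b.png

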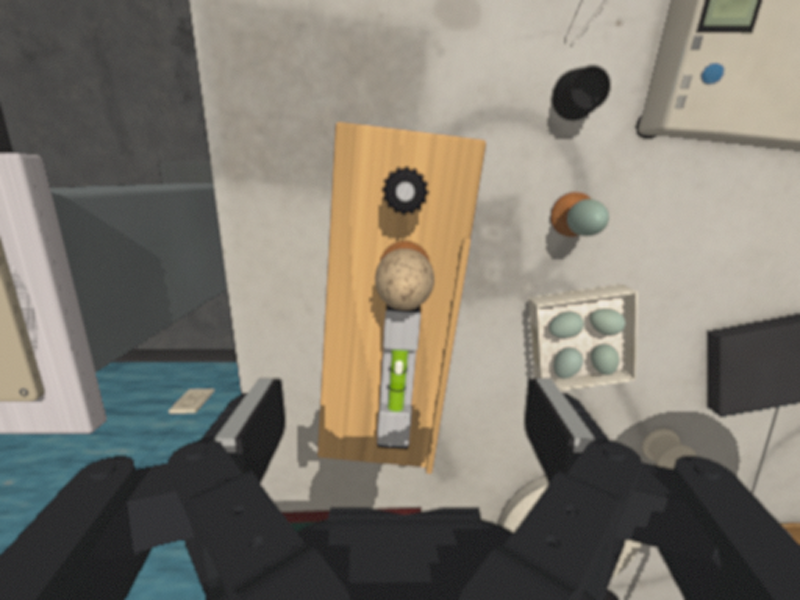

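The wrist view (800x600) shows the knob at (405,191), the egg at (405,278) and the level from (402,312) to (394,446), with its vial at (398,380). The worktop beyond the knob end is clear.

```bash
python3 - <<'E'
from h import *
s=load('w1');k=.64
P=lambda n,u,v,z:print(n,np.round(onplane(s,u*k,v*k,z),1))
P("knob",405,191,115)
img=s["pixels"];hsv=cv2.cvtColor(img,cv2.COLOR_BGR2HSV)
P("egg",405,278,113)
P("egg lo",405,278,108)
P("stand",404,252,68)
P("lvl k",402,312,98);P("lvl k flat mid",401,329,98);P("lvl p",394,413,94);P("lvl mid",398,380,96)
for n,u,v,z in(("kl",336,122,74),("kr",485,140,74),("pr",431,471,64),("pl",319,457,60)):P(n,u,v,z)
# egg triangulated with side/scene
for n,p in(("scene0",(279.4,181.4)),("side0",(288.6,177.7))): print(tri(s,(405*k,278*k),load(n),p))
for n,p in(("scene0",(298.8,179)),("side0",(306.1,185))): print("knobtop",tri(s,(405*k,191*k),load(n),p))
for n in("scene0","side0"): print(proj(load(n),[530,128,115]))
E
```

```text
knob [530.1 126.3 115. ]
egg [529.9  59.9 113. ]
egg lo [529.9  58.7 108. ]
stand [529.1  72.6  68. ]
lvl k [527.3  26.6  98. ]
lvl k flat mid [526.4  11.2  98. ]
lvl p [519.4 -73.7  94. ]
lvl mid [523.4 -38.5  96. ]
kl [475.2 178.   74. ]
kr [594.5 164.4  74. ]
pr [ 557.1 -162.7   64. ]
pl [ 438.2 -148.1   60. ]
(array([530.71134118,  61.32791582, 112.49113427]), np.float64(3.4568179950092115))
(array([529.41916232,  62.16972737, 118.51001673]), np.float64(2.141503828692811))
knobtop (array([530.65577497, 127.44983841, 108.22896797]), np.float64(3.0036132217774902))
knobtop (array([529.45825558, 127.29326517, 114.81144994]), np.float64(2.312542543674476))
(np.float64(298.5157823333223), np.float64(177.0645683876076))
(np.float64(305.8131986718498), np.float64(185.02760732179993))
```

```bash
python3 -c "
from h import *
delta([530,60.5,91],83.5)"
```

```text
rot [-0.04 -0.02  6.44] d [ -2.    0.6 199.1] now [529.5  62.4 290.1] [-1.7996e+02 -2.0000e-02  8.9940e+01]
```

```bash
echo '{"rx":[0,0,0,0,0,0,0],"ry":[0,0,0,0,0,0,0],"rz":[6.5,6.5,6.5,6.5,6.5,6.5,6.5],"tx":[-2,-2,-2,-2,-2,-2,-2],"ty":[0.5,0.5,0.5,0.5,0.5,0.5,0.5],"tz":[50,100,140,170,190,199,199],"aperture":[85,85,85,85,85,85,85]}' | python3 steer.py 20; echo '{"rx":[0,0,0,0,0,0],"ry":[0,0,0,0,0,0],"rz":[0,0,0,0,0,0],"tx":[0,0,0,0,0,0],"ty":[0,0,0,0,0,0],"tz":[0,0,0,0,0,0],"aperture":[60,50,44,40,38,38]}' | python3 steer.py 20
```

```text
time: 2.7
tool_pos: [530.0, 60.6, 91.3]
tcp_rot: [-180.0, -0.0, 83.5]
ft_force: [-0.2, -0.4, -0.4]
finger_gap: 84.7
grip_force: 0.0
time: 3.45
tool_pos: [531.1, 59.8, 91.7]
tcp_rot: [179.9, -0.0, 83.4]
ft_force: [2.1, 0.3, 4.0]
finger_gap: 45.1
grip_force: 20.2
```

```bash
echo '{"rx":[0,0,0,0,0,0,0,0],"ry":[0,0,0,0,0,0,0,0],"rz":[0,0,0,0,0,0,0,0],"tx":[0,0,0,15,50,95,140,168],"ty":[0,0,0,0,0,0,0,0],"tz":[-10,-30,-60,-85,-85,-85,-85,-85],"aperture":[38,38,38,38,38,38,38,38]}' | python3 steer.py; echo '{"rx":[0,0,0,0,0,0,0,0],"ry":[0,0,0,0,0,0,0,0],"rz":[0,0,0,0,0,0,0,0],"tx":[7,7,7,7,7,7,7,7],"ty":[0,0,0,0,0,0,0,0],"tz":[0,0,40,80,115,135,143,146],"aperture":[38,38,38,38,38,38,38,38]}' | python3 steer.py; echo '{"rx":[0,0],"ry":[0,0],"rz":[0,0],"tx":[0,0],"ty":[0,0],"tz":[0,0],"aperture":[38,38]}' | python3 steer.py
```

```text
time: 4.45
tool_pos: [549.0, 228.5, 176.1]
tcp_rot: [-179.9, 0.0, 83.5]
ft_force: [-1.2, -0.5, -0.4]
finger_gap: 44.4
grip_force: 20.6
time: 5.45
tool_pos: [551.2, 233.5, 31.0]
tcp_rot: [179.9, -0.0, 83.4]
ft_force: [0.2, -1.6, -0.1]
finger_gap: 44.9
grip_force: 20.6
time: 5.7
tool_pos: [551.4, 234.0, 31.6]
tcp_rot: [179.9, -0.0, 83.4]
ft_force: [-0.1, 0.6, -0.3]
finger_gap: 44.7
grip_force: 20.6
```

```bash
python3 -c "
from h import *
a=snap('side','s2');b=snap('scene','a2')
u,v=map(int,proj(a,[542,235,30]));p,q=map(int,proj(b,[542,235,30]));print(u,v,p,q)
x=np.hstack([cv2.resize(i['pixels'][max(0,y-45):max(0,y-45)+90,X-33:X+33],None,fx=6,fy=6,interpolation=cv2.INTER_CUBIC) for i,X,y in((a,u,v),(b,p,q))]);cv2.imwrite('pics/x2.png',x)"
```

```text
332 223 328 194
```

View pics/x2.png

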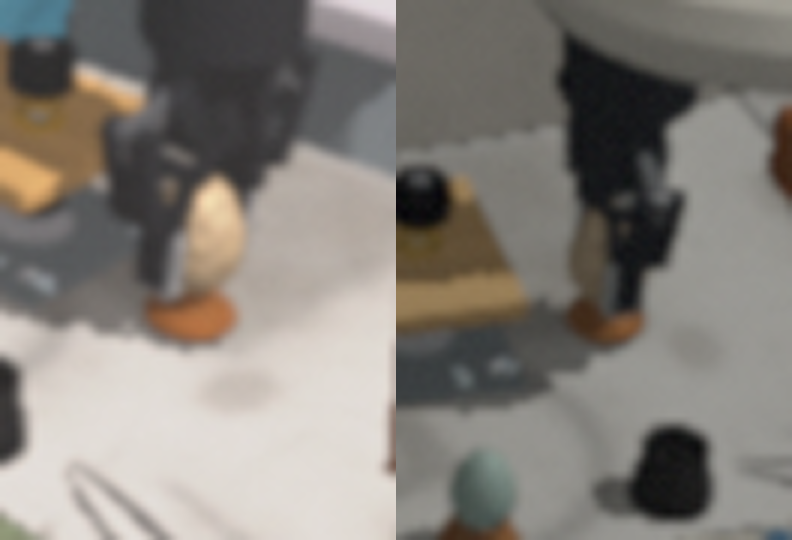

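The egg is upright in the grip at side-crop (200,310) and still a few mm above the worktop. I'll lower it in small steps until there is contact.

```bash
echo '{"rx":[0,0,0],"ry":[0,0,0],"rz":[0,0,0],"tx":[0,0,0],"ty":[0,0,0],"tz":[2,4,4],"aperture":[38,38,38]}' | python3 steer.py; for i in 1; do echo '{"rx":[0,0],"ry":[0,0],"rz":[0,0],"tx":[0,0],"ty":[0,0],"tz":[1,1],"aperture":[38,38]}' | python3 steer.py; done;  echo '{"rx":[0,0],"ry":[0,0],"rz":[0,0],"tx":[0,0],"ty":[0,0],"tz":[1,1],"aperture":[38,38]}' | python3 steer.py;  echo '{"rx":[0,0],"ry":[0,0],"rz":[0,0],"tx":[0,0],"ty":[0,0],"tz":[0.7,0.7],"aperture":[38,38]}' | python3 steer.py
```

```text
time: 6.18
tool_pos: [550.2, 233.6, 25.9]
tcp_rot: [-180.0, 0.0, 83.4]
ft_force: [-0.6, -0.3, -0.9]
finger_gap: 45.0
grip_force: 20.6
time: 6.42
tool_pos: [550.5, 233.6, 25.2]
tcp_rot: [-180.0, 0.0, 83.4]
ft_force: [0.3, 0.1, -0.6]
finger_gap: 45.0
grip_force: 20.6
time: 6.68
tool_pos: [550.7, 233.7, 24.5]
tcp_rot: [180.0, -0.0, 83.4]
ft_force: [0.2, 1.0, 0.3]
finger_gap: 45.0
grip_force: 20.7
time: 6.92
tool_pos: [550.8, 234.1, 24.3]
tcp_rot: [180.0, -0.0, 83.4]
ft_force: [-3.2, 1.3, 5.4]
finger_gap: 44.9
grip_force: 20.9
```

```bash
echo '{"rx":[0,0,0,0,0,0,0,0],"ry":[0,0,0,0,0,0,0,0],"rz":[0,0,0,0,0,0,0,0],"tx":[0,0,0,0,0,0,0,0],"ty":[0,0,0,0,0,0,0,0],"tz":[-0.3,-0.3,0,0,0,0,-20,-50],"aperture":[46,50,58,70,85,85,85,85]}' | python3 steer.py; echo '{"rx":[0,0,0,0,0,0],"ry":[0,0,0,0,0,0],"rz":[0,0,0,0,0,0],"tx":[0,0,-50,-100,-100,-100],"ty":[0,0,-5,-10,-10,-10],"tz":[-50,-110,-140,-140,-140,-140],"aperture":[85,85,85,85,85,85]}' | python3 steer.py; python3 -c "
from h import *
s=snap('wrist','w3')
cv2.imwrite('pics/w3b.png',s['pixels'])
delta([526,11,150],83.5)"
```

```text
time: 7.92
tool_pos: [549.9, 233.4, 74.3]
tcp_rot: [-179.9, 0.0, 83.4]
ft_force: [-1.1, -0.1, -0.4]
finger_gap: 84.8
grip_force: 0.0
time: 8.68
tool_pos: [529.4, 135.6, 214.8]
tcp_rot: [179.9, -0.0, 83.4]
ft_force: [-0.4, -0.9, 0.2]
finger_gap: 84.8
grip_force: 0.0
rot [ 0.05 -0.04 -0.07] d [-124.7   10.9   64.3] now [529.3 136.1 214.4] [ 1.7995e+02 -4.0000e-02  8.3430e+01]
```

View pics/w3b.png

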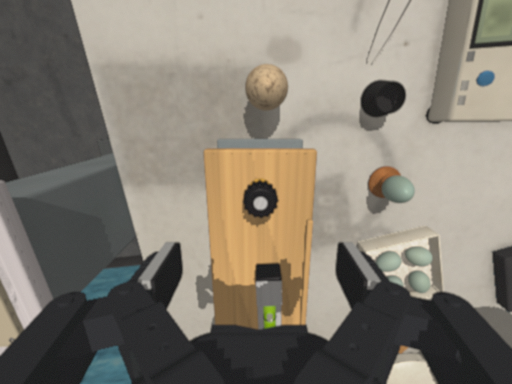

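The egg stands upright at wrist (267,87), the knob is at (260,200) and the level end at (268,275). Next I'll turn the tool 90° so the camera looks across the level, close the fingers, and go over the press point.

```bash
echo '{"rx":[0,0,0,0,0,0,0,0],"ry":[0,0,0,0,0,0,0,0],"rz":[-10,-20,-30,-40,-50,-60,-70,-80],"tx":[-20,-40,-60,-80,-100,-126.5,-126.5,-126.5],"ty":[2,4,6,8,10,11,11,11],"tz":[0,0,0,0,0,10,30,60],"aperture":[0,0,0,0,0,0,0,0]}' | python3 steer.py 40;echo '{"rx":[0,0,0,0],"ry":[0,0,0,0],"rz":[-10,-10,-10,-10],"tx":[0,0,0,0],"ty":[0,0,0,0],"tz":[20,30,35,35],"aperture":[0,0,0,0]}' | python3 steer.py; python3 - <<'E'
from h import *
delta([526,9,95],173.5)
s=snap('wrist','w4');cv2.imwrite('pics/w4b.png',s['pixels'])
E
```

```text
time: 9.72
tool_pos: [526.7, 9.2, 154.0]
tcp_rot: [180.0, 0.1, 163.8]
ft_force: [0.1, 0.5, 0.0]
finger_gap: 0.0
grip_force: 0.0
time: 10.22
tool_pos: [525.9, 8.8, 119.0]
tcp_rot: [180.0, 0.0, 173.3]
ft_force: [-0.4, 0.5, 0.2]
finger_gap: -0.3
grip_force: 0.0
rot [ 0.    0.02 -0.18] d [-0.1  0.2 24. ] now [525.9   8.8 119. ] [1.8000e+02 2.0000e-02 1.7332e+02]
```

View pics/w4b.png

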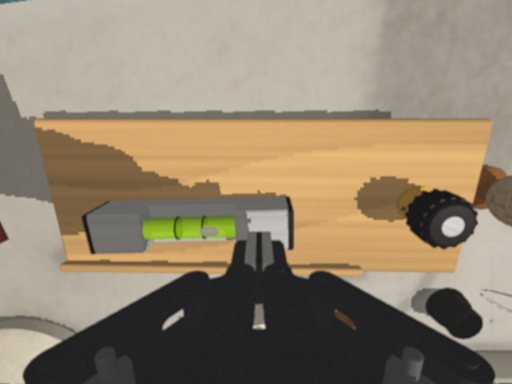

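The vial spans (143..236, 228), with black lines at about x=175 and 204 and the pale bubble at x≈209. The fingertips at (262,237) are over the flat knob-side end. Next I'll press down.

```bash
echo '{"rx":[0,0,0,0,0],"ry":[0,0,0,0,0],"rz":[0,0,0,0,0],"tx":[0,0,0,0,0],"ty":[0,0,0,0,0],"tz":[10,17,20,21,21],"aperture":[0,0,0,0,0]}' | python3 steer.py; for i in 1 ; do :; done; echo '{"rx":[0,0,0],"ry":[0,0,0],"rz":[0,0,0],"tx":[0,0,0],"ty":[0,0,0],"tz":[1,2,2],"aperture":[0,0,0]}' | python3 steer.py; echo '{"rx":[0,0,0],"ry":[0,0,0],"rz":[0,0,0],"tx":[0,0,0],"ty":[0,0,0],"tz":[1,2,2],"aperture":[0,0,0]}' | python3 steer.py;echo '{"rx":[0,0],"ry":[0,0],"rz":[0,0],"tx":[0,0],"ty":[0,0],"tz":[1,1],"aperture":[0,0]}' | python3 steer.py
```

```text
time: 10.9
tool_pos: [525.6, 8.5, 97.7]
tcp_rot: [-180.0, 0.0, 173.4]
ft_force: [0.2, 0.9, 0.3]
finger_gap: 0.1
grip_force: 0.0
time: 11.28
tool_pos: [525.8, 9.0, 96.1]
tcp_rot: [180.0, 0.0, 173.4]
ft_force: [-1.7, 2.9, 4.6]
finger_gap: -0.4
grip_force: 2.4
time: 11.65
tool_pos: [526.1, 9.2, 94.3]
tcp_rot: [179.9, 0.1, 173.4]
ft_force: [-1.0, 3.4, 5.0]
finger_gap: 0.0
grip_force: 2.5
time: 11.9
tool_pos: [526.2, 9.2, 93.3]
tcp_rot: [179.9, 0.1, 173.4]
ft_force: [-0.4, 3.8, 5.0]
finger_gap: 0.5
grip_force: 2.7
```

```bash
echo '{"rx":[0,0],"ry":[0,0],"rz":[0,0],"tx":[0,0],"ty":[0,0],"tz":[1,1],"aperture":[0,0]}' | python3 steer.py;echo '{"rx":[0,0],"ry":[0,0],"rz":[0,0],"tx":[0,0],"ty":[0,0],"tz":[1,1],"aperture":[0,0]}' | python3 steer.py; echo '{"rx":[0,0],"ry":[0,0],"rz":[0,0],"tx":[0,0],"ty":[0,0],"tz":[1,1],"aperture":[0,0]}' | python3 steer.py
```

```text
time: 12.15
tool_pos: [526.3, 9.2, 93.1]
tcp_rot: [179.9, 0.1, 173.4]
ft_force: [-4.9, 3.8, 11.5]
finger_gap: -0.1
grip_force: 6.1
time: 12.4
tool_pos: [526.4, 9.2, 93.1]
tcp_rot: [179.9, 0.1, 173.4]
ft_force: [-8.2, 5.5, 20.7]
finger_gap: 0.3
grip_force: 10.0
time: 12.65
tool_pos: [526.6, 9.2, 93.0]
tcp_rot: [179.9, 0.1, 173.4]
ft_force: [-12.5, 5.3, 28.0]
finger_gap: 0.2
grip_force: 13.8
```

The foot is bearing. I'll ease the push, wait for the bubble and measure it.

```bash
echo '{"rx":[0,0,0,0,0,0,0,0],"ry":[0,0,0,0,0,0,0,0],"rz":[0,0,0,0,0,0,0,0],"tx":[0,0,0,0,0,0,0,0],"ty":[0,0,0,0,0,0,0,0],"tz":[-1.5,-1.5,-1.5,-1.5,-1.5,-1.5,-1.5,-1.5],"aperture":[0,0,0,0,0,0,0,0]}' | python3 steer.py;echo '{"rx":[0,0,0,0,0,0,0,0],"ry":[0,0,0,0,0,0,0,0],"rz":[0,0,0,0,0,0,0,0],"tx":[0,0,0,0,0,0,0,0],"ty":[0,0,0,0,0,0,0,0],"tz":[0,0,0,0,0,0,0,0],"aperture":[0,0,0,0,0,0,0,0]}' | python3 steer.py;echo '{"rx":[0,0,0,0,0,0],"ry":[0,0,0,0,0,0],"rz":[0,0,0,0,0,0],"tx":[0,0,0,0,0,0],"ty":[0,0,0,0,0,0],"tz":[0,0,0,0,0,0],"aperture":[0,0,0,0,0,0]}' | python3 steer.py|grep force; cat > look.py <<'E'
from h import *
import sys
f=sys.argv[1];s=snap('wrist',f);c=s['pixels'][205:260,130:250]
cv2.imwrite(f'pics/{f}c.png',cv2.resize(c,None,fx=6.6,fy=6.6,interpolation=cv2.INTER_CUBIC))
E
python3 look.py w5
```

```text
time: 13.65
tool_pos: [526.3, 9.2, 93.0]
tcp_rot: [179.9, 0.1, 173.4]
ft_force: [-6.5, 4.9, 16.0]
finger_gap: 0.3
grip_force: 7.9
time: 14.65
tool_pos: [526.4, 9.2, 93.1]
tcp_rot: [179.9, 0.1, 173.4]
ft_force: [-6.5, 5.2, 16.0]
finger_gap: -0.4
grip_force: 7.9
ft_force: [-7.0, 5.6, 14.7]
grip_force: 7.9
```

View pics/w5c.png

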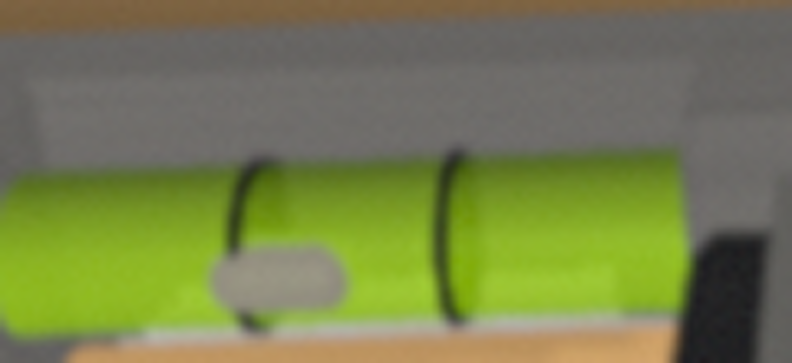

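Bubble at crop x≈280, lines at 237 and 440 (middle 338). It stands about 5.6 mm toward the pivot, so the foot is short and needs roughly 75° clockwise. Next I'll locate the knob again.

```bash
echo '{"rx":[0,0,0,0,0],"ry":[0,0,0,0,0],"rz":[0,0,0,0,0],"tx":[0,0,0,0,0],"ty":[0,0,0,0,0],"tz":[-3,-15,-45,-75,-75],"aperture":[0,0,0,85,85]}' | python3 steer.py; python3 - <<'E'
from h import *
for f in('w5','w6'):
    s=load(f) if f=='w5' else snap('wrist',f)
    g=cv2.cvtColor(s['pixels'],cv2.COLOR_BGR2HSV)
    m=((g[...,2]<70)).astype(np.uint8); 
    u,v=map(int,proj(s,[530,128,105])); print("exp",u,v)
    w=np.zeros_like(m);w[max(0,v-45):v+45,max(0,u-50):u+50]=1
    b=((g[...,2]>125)&(g[...,1]<45)).astype(np.uint8)*w
    n,l,st,c=cv2.connectedComponentsWithStats(b)
    for i in range(1,n):
        if st[i,4]>20: print(st[i],c[i],np.round(onplane(s,*c[i],105),1))
delta([530,128,160],173.5)
E
```

```text
time: 16.08
tool_pos: [527.7, 8.2, 169.8]
tcp_rot: [-180.0, 0.3, 173.4]
ft_force: [-0.1, 0.4, 0.3]
finger_gap: 35.6
grip_force: 0.0
exp 477 239
[ 469  217   43   67 1501] [496.18587608 261.23784144] [545.  139.9 105. ]
[466 228  25  22 429] [477.65501166 238.42890443] [529.5 127.9 105. ]
exp 405 194
[433 149  22   7 109] [444.66972477 151.20183486] [498.  156.4 105. ]
[397 186  18  16 221] [405.45701357 193.48868778] [529.3 127.9 105. ]
[ 355  187  100   52 1805] [433.19445983 216.77119114] [552.6 152.  105. ]
rot [-0.    0.19 -0.1 ] d [ 10.5 119.3   7.8] now [526.7   8.3 167.9] [-180.      0.19  173.4 ]
```

```bash
echo '{"rx":[0,0,0,0,0,0],"ry":[0,0,0,0,0,0],"rz":[0,0,0,0,0,0],"tx":[4,8,11,11,11,11],"ty":[40,85,119,119,119,119],"tz":[8,8,8,8,8,8],"aperture":[85,85,85,85,85,85]}' | python3 steer.py; python3 -c "
from h import *
delta([529.4,127.9,72],173.4)"
```

```text
time: 16.88
tool_pos: [528.1, 127.0, 157.7]
tcp_rot: [-180.0, -0.0, 173.4]
ft_force: [0.5, 0.4, 0.8]
finger_gap: 84.9
grip_force: 0.0
rot [-0.03 -0.03 -0.05] d [-1.2  1.1 85.7] now [528.1 127.  157.7] [-1.7997e+02 -3.0000e-02  1.7335e+02]
```

```bash
echo '{"rx":[0,0,0,0,0,0,0,0],"ry":[0,0,0,0,0,0,0,0],"rz":[0,0,0,0,0,0,0,0],"tx":[-1,-1,-1,-1,-1,-1,-1,-1],"ty":[1,1,1,1,1,1,1,1],"tz":[30,60,78,85.5,85.5,85.5,85.5,85.5],"aperture":[85,85,85,85,60,45,38,30]}' | python3 steer.py 40;echo '{"rx":[0,0,0],"ry":[0,0,0],"rz":[0,0,0],"tx":[0,0,0],"ty":[0,0,0],"tz":[0,0,0],"aperture":[28,28,28]}' | python3 steer.py 40
```

```text
time: 17.88
tool_pos: [530.1, 129.1, 73.7]
tcp_rot: [180.0, 0.1, 173.4]
ft_force: [-1.5, -0.6, 6.1]
finger_gap: 34.1
grip_force: 39.6
time: 18.25
tool_pos: [530.2, 129.1, 73.7]
tcp_rot: [180.0, 0.1, 173.4]
ft_force: [-0.9, 0.7, 6.2]
finger_gap: 33.9
grip_force: 39.6
```

```bash
echo '{"rx":[0,0,0,0,0,0,0,0],"ry":[0,0,0,0,0,0,0,0],"rz":[10,20,30,40,50,60,70,75],"tx":[0,0,0,0,0,0,0,0],"ty":[0,0,0,0,0,0,0,0],"tz":[0,0,0,0,0,0,0,0],"aperture":[28,28,28,28,28,28,28,28]}' | python3 steer.py;echo '{"rx":[0,0],"ry":[0,0],"rz":[0,0],"tx":[0,0],"ty":[0,0],"tz":[0,0],"aperture":[28,28]}' | python3 steer.py; python3 -c "
from h import *
snap('wrist','w7');snap('side','s7')"
```

```text
time: 19.25
tool_pos: [530.3, 129.1, 73.8]
tcp_rot: [179.9, 0.0, 98.2]
ft_force: [-0.6, -0.2, 5.2]
finger_gap: 34.1
grip_force: 39.6
time: 19.5
tool_pos: [530.3, 129.1, 73.7]
tcp_rot: [179.9, -0.0, 98.4]
ft_force: [-0.4, -1.1, 5.6]
finger_gap: 33.8
grip_force: 39.6
```

```bash
echo '{"rx":[0,0,0,0,0,0,0,0],"ry":[0,0,0,0,0,0,0,0],"rz":[0,0,0,0,0,0,-10,-20],"tx":[0,0,0,0,0,0,0,0],"ty":[0,0,0,0,0,0,0,0],"tz":[0,0,0,-15,-45,-70,-75,-75],"aperture":[85,85,85,85,85,85,85,85]}' | python3 steer.py; echo '{"rx":[0,0,0,0,0,0,0],"ry":[0,0,0,0,0,0,0],"rz":[-10,-20,-30,-40,-50,-55,-55],"tx":[0,0,0,0,0,0,0],"ty":[0,0,0,0,0,0,0],"tz":[0,0,0,0,0,0,0],"aperture":[30,0,0,0,0,0,0]}' | python3 steer.py; python3 -c "
from h import *
delta([526,9,110],173.4)"
```

```text
time: 20.6
tool_pos: [530.4, 129.0, 150.0]
tcp_rot: [179.8, 0.1, 118.7]
ft_force: [0.2, 0.2, 0.9]
finger_gap: 85.0
grip_force: 0.0
time: 21.48
tool_pos: [529.7, 128.9, 148.6]
tcp_rot: [180.0, 0.1, 173.4]
ft_force: [-0.7, 0.1, -0.0]
finger_gap: -0.3
grip_force: 0.0
rot [ 0.02  0.06 -0.02] d [ -10.1 -119.6   38.6] now [529.7 128.9 148.6] [1.7998e+02 6.0000e-02 1.7338e+02]
```

```bash
echo '{"rx":[0,0,0,0,0,0,0,0],"ry":[0,0,0,0,0,0,0,0],"rz":[0,0,0,0,0,0,0,0],"tx":[-4,-8,-10,-10,-10,-10,-10,-10],"ty":[-50,-100,-120,-120,-120,-120,-120,-120],"tz":[0,0,0,20,38,48,51,52],"aperture":[0,0,0,0,0,0,0,0]}' | python3 steer.py; echo '{"rx":[0,0,0,0],"ry":[0,0,0,0],"rz":[0,0,0,0],"tx":[0,0,0,0],"ty":[0,0,0,0],"tz":[1,2,2,2],"aperture":[0,0,0,0]}' | python3 steer.py; echo '{"rx":[0,0,0],"ry":[0,0,0],"rz":[0,0,0],"tx":[0,0,0],"ty":[0,0,0],"tz":[1,1,1],"aperture":[0,0,0]}' | python3 steer.py
```

```text
time: 22.48
tool_pos: [525.7, 8.8, 95.8]
tcp_rot: [-180.0, 0.0, 173.4]
ft_force: [0.2, 0.0, -0.3]
finger_gap: -0.2
grip_force: 0.0
time: 22.98
tool_pos: [526.0, 8.6, 94.1]
tcp_rot: [180.0, 0.1, 173.4]
ft_force: [0.2, 0.7, 3.1]
finger_gap: -0.0
grip_force: 1.4
time: 23.35
tool_pos: [526.1, 8.6, 94.0]
tcp_rot: [180.0, 0.1, 173.4]
ft_force: [-4.1, 0.4, 11.3]
finger_gap: -0.0
grip_force: 5.7
```

```bash
echo '{"rx":[0,0,0,0,0,0,0,0],"ry":[0,0,0,0,0,0,0,0],"rz":[0,0,0,0,0,0,0,0],"tx":[0,0,0,0,0,0,0,0],"ty":[0,0,0,0,0,0,0,0],"tz":[0.5,1,1,1,1,1,1,1],"aperture":[0,0,0,0,0,0,0,0]}' | python3 steer.py;echo '{"rx":[0,0,0,0,0,0,0,0],"ry":[0,0,0,0,0,0,0,0],"rz":[0,0,0,0,0,0,0,0],"tx":[0,0,0,0,0,0,0,0],"ty":[0,0,0,0,0,0,0,0],"tz":[0,0,0,0,0,0,0,0],"aperture":[0,0,0,0,0,0,0,0]}' | python3 steer.py;echo '{"rx":[0,0,0,0,0,0,0,0],"ry":[0,0,0,0,0,0,0,0],"rz":[0,0,0,0,0,0,0,0],"tx":[0,0,0,0,0,0,0,0],"ty":[0,0,0,0,0,0,0,0],"tz":[0,0,0,0,0,0,0,0],"aperture":[0,0,0,0,0,0,0,0]}' | python3 steer.py|grep force; python3 look.py w8
```

```text
time: 24.35
tool_pos: [526.2, 8.6, 94.0]
tcp_rot: [180.0, 0.1, 173.4]
ft_force: [-8.9, -0.0, 18.5]
finger_gap: -0.0
grip_force: 9.7
time: 25.35
tool_pos: [526.1, 8.6, 94.0]
tcp_rot: [180.0, 0.1, 173.4]
ft_force: [-7.8, 0.5, 18.8]
finger_gap: 0.3
grip_force: 9.7
ft_force: [-7.9, 0.2, 19.7]
grip_force: 9.7
```

View pics/w8c.png

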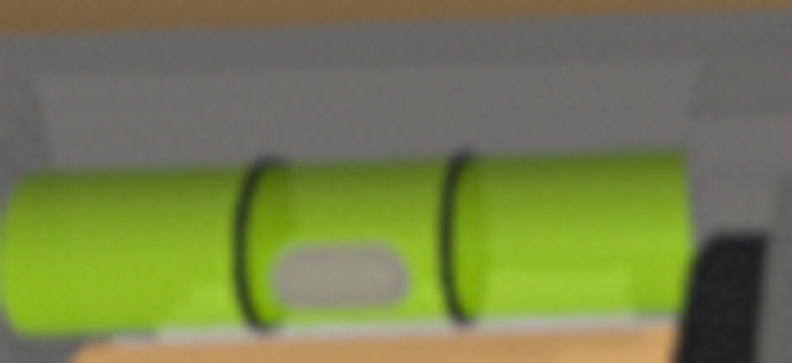

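The bubble spans crop x 272–410, centred at 341. The lines are at 244 and 448 (middle 346), so it stands about 0.5 mm off centre and has settled. The push is about 20 N with the foot bearing, and the egg is untouched, so I'm handing in.

```bash
python3 -c "
from h import *
print(r.hand_in())"
```

```text
the job is handed in; nothing more can be done
None
```

The job is handed in at about 26 s, with no verdict returned: the egg stands upright on the worktop, and the fingers hold the level on the shelf with about 20 N, its foot bearing and the bubble about 0.5 mm from the middle.

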